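# Swing the test bar into line on the setting plate

### The job

The aluminium test bar with the red tip lies askew on the dark setting plate, with its plain end at the steel post. Push the red end round so that the bar pivots about the post, flat on the plate, until its side lies along the brass rail. Do not lift the bar or move its plain end away from the post, and leave the other things where they are.

Things in the scene. Friction and masses are not known exactly. Their poses are not given: they have to be found in the camera images.
- test_bar: Loose aluminium test bar, 210 x 28 x 28 mm, 0.3 to 0.65 kg, a red band near its far end. Origin: on its underside and centre line, 20 mm from the plain end. x points along it to the red end (at x = +190 mm), y to its left, z up. At the start it lies flat on the plate, its -y side within 3 mm of the post, the red end swung 20 to 45 degrees clockwise seen from above off the rail's direction.
- bar_tip (a point): Centre of the end face at the red end of the test bar, 14 mm above its underside.
- setting_plate: Dark steel setting plate fixed to the worktop, 280 x 220 x 15 mm; origin at the centre of its underside, x along the 280 mm side, y to the left of x, z up. It carries the post (axis at x = -85, y = +35 mm) and the rail. Swung home, the bar lies parallel to its x, centre line at y = about +60 mm, between post (on its -y side) and rail (+y side).
- post_foot (a point): Foot of the fixed upright steel post (20 mm diameter, 40 mm high), on its axis at the plate's top.
- rail_face (a point): Centre of the brass rail's straight face that the bar comes to lie along, at half its height, at x = +60, y = +74.5 mm of the plate. The rail is fixed along the plate's x: 100 mm long, 20 mm wide (to the +y side of this face), 16 mm high above the plate.
- black_ring: Bystander: black setting ring lying on the plate, 72 mm diameter, 18 mm high; origin at the centre of its underside. Leave alone.
- dark_bar: Bystander: plain dark steel bar 150 x 22 x 20 mm lying on the worktop beside the plate; origin at the centre of its underside, x along it. Leave alone.
- standing_plug: Bystander: plug gauge with a pale shaft standing on its black flange on the worktop beside the plate, 53 mm diameter, 135 mm high; origin at the centre of its underside. Leave alone.

How it is judged:
At the end, for the whole second after the job is handed in: The bar lies flat and still on the plate along the rail: red end within 10 mm of the seated line, plain end at the post (within about 12 mm across and 30 mm along), parallel to the rail within 7 degrees (y of bar_tip in the frame of setting_plate between 0.05 and 0.07 m and y of test_bar in the frame of setting_plate between 0.048 and 0.075 m and x of test_bar in the frame of setting_plate between -0.115 and -0.055 m and angle between the x axis of test_bar and the x axis of setting_plate, either way round below 0.12 rad and z of test_bar in the frame of setting_plate below 0.02 m and angle between test_bar's own z axis and vertical below 0.08 rad and linear speed of test_bar below 0.01 m/s); the robot touches nothing.
It fails at once if the bar is lifted more than 15 mm or tipped (z of test_bar in the frame of setting_plate above 0.03 m or z of bar_tip in the frame of setting_plate above 0.05 m).
It fails at once if the bar's plain end is moved well away from the post (35 mm or more) (x of test_bar in the frame of setting_plate above -0.035 m or x of test_bar in the frame of setting_plate below -0.12 m or y of test_bar in the frame of setting_plate above 0.09 m).
It fails at once if a bystander is moved more than 15 mm or tipped (distance of any of black_ring, dark_bar, standing_plug from where it was at the start of the episode above 0.015 m or angle between standing_plug's own z axis and vertical above 0.3 rad).
It also fails if it takes over 35 s, if anything falls off the work surface, if the arm or the gripper's body presses on something with over 40 N, if the wrist force passes 120 N, or if a joint passes its speed limit or range.

### The arm

A 6-joint arm with a two-finger parallel gripper is mounted at the origin on a cart in front of the work surface, level with it; the furniture and walls round the work are solid. World frame = base frame: x ahead of the robot, y to its left, z up, the work surface at z = 0. Lengths are in m, angles in rad, forces in N, time in s.
With the tool pointing down it reaches from about 0.3 to 0.875 m from the base axis. Payload 6.4 kg.
Tool frame: the origin (TCP) lies between the finger pads; the fingertips stand 19 mm ahead of it and the grasp point (between the pads) is the TCP (ctrl.tips_ahead is the z of the fingertips in the tool frame, in m); z points along the fingers, y is the line along which they close (so a half turn about z gives the same grasp; the last joint's range is limited). The gripper opens to 85 mm and grips with 20 to 120 N. Pads are 22 mm wide; open, the fingers measure 114 mm over their backs; the gripper's body (76 mm by 85 mm) begins 54 mm behind the grasp point. The pads swing forward as they close: fully open they stand 13 mm farther back than shut.
Start: joints at [0.944, 0.181, 1.607, -0, 1.354, -0.206], TCP at [0.235, 0.525, 0.25] pointing down, gripper open.
Joint ranges: [-2.99, 2.99], [-0.89, 2.07], [0.3, 2.58], [-1.14, 4.28], [0, 2.63], [-3.12, 3.12]. Speed limits (rad/s): [2.57, 2.57, 3.01, 3.14, 3.14, 3.14].

### API

Orientations are given as a unit quaternion [w, x, y, z].
In Python, from bench import readout, vision, ctrl gives the robot as it stands.
- The arm moves only by the tool play_rows, never from a script. Its arguments are lists of equal length, an entry for each row: "xyz": the shift along the tool's x, y, z in mm, a list of three; "rot": the turn, a rotation vector about the tool's x, y, z in rad, a list of three; "grip": the opening, from 0 (shut) to 1 (fully open). In form: {"xyz": [[x, y, z], ...], "rot": [[rx, ry, rz], ...], "grip": [grip, ...]}. A call has exactly 10 rows; each row is the pose to reach, as a shift and turn from the pose commanded when the call began, along the tool's axes at that moment; what a row does not reach only later rows make up. A row lasts 1/8 s, in which the tool goes at most 62.5 mm and 10.7 degrees, less where a joint would pass 70% of its speed; a pose out of reach is approached as far as the arm can. A call with a gripper value outside its range is refused whole. The fingers move at their own pace and stop on an object; the grip force is fixed at half the most. Time passes only in rows, so rows that repeat a pose let the fingers close, or fill a call up. It gives the time, the measured TCP pose, the force, the opening and the grip force at its end, in the units of the state.
- readout.get_obs(): the state, without advancing time (a new reading comes with each control period).
- vision.camera(name): name is "scene" or "top" or "wrist"; returns a dict with "color" (384x512x3 uint8, red, green, blue), "depth" (384x512 float32, m along the optical axis (not along the pixel's ray), 0 where there is no reading), "camera_matrix" (3x3 intrinsics, pixels), "extrinsics" (4x4, takes a point from camera to world coordinates); the wrist camera has in their place "hand_eye" (4x4, takes a point from camera to tool coordinates, whose origin is the TCP and whose axes are the flange's). Camera axes: x right, y down, z forward; pixel columns grow to the right and rows downward; lengths in m; the calibration is good to about 2 mm. The wrist camera is an equidistant fisheye: a pixel r from the principal point sees the ray r / f radians off the axis. A picture is of the moment at which its call begins: read the wrist's pose just before it.
- ctrl.hand_in(): hands the job in; it is judged then, once.
The state is a dict: "time_s": time; "q": joint angles; "dq": joint speeds; "joint_efforts": joint torques, N m; "eef_pos": TCP position; "eef_rot": TCP orientation; "wrist_force": force on the tool from outside, world axes, zero at the start; "torque": the same for the moment, N m; "opening": opening from 0.0 (shut) to 1.0 (fully open); "grasp_force": force on a finger pad.
Only numpy, scipy, OpenCV 4.12 (cv2) and the standard library are available. Lean on these libraries where they do the work, as an engineer would, in place of code of your own. Each camera call takes 0.05 s, during which the arm holds its last target. There are 200 camera calls.

## Working session

There is one attempt and no reset: what is moved stays moved. The work goes in short steps, Python scripts to look and compute and a tool call to move; the robot and the scene stay as the last step left them, time stands still between calls to the robot, and variables do not carry over. Pictures are saved under pics/ and viewed, at most 10 in all, crops included, and the job is handed in when it is done.

Besides the shell and the picture viewer there is one more tool, called as name(argument=value, ...) on one line, values as JSON. play_rows: Moves the arm, as the interface text tells. Its arguments: {"type":"object","properties":{"xyz":{"type":"array","items":{"type":"array","items":{"type":"number"}}},"rot":{"type":"array","items":{"type":"array","items":{"type":"number"}}},"grip":{"type":"array","items":{"type":"number"}}},"required":["xyz","rot","grip"]}

```bash
mkdir -p pics
python3 - <<'E'
from bench import readout, vision, ctrl
import cv2, numpy as np
o=readout.get_obs(); print({k:np.round(v,3) for k,v in o.items()})
for n in ["top","scene"]:
    c=vision.camera(n); cv2.imwrite(f"pics/{n}0.png",c["color"][:,:,::-1]); np.savez(f"{n}0.npz",**c)
    print(n,c["camera_matrix"],np.round(c["extrinsics"],3))
E
```

```text
{'time_s': np.float64(0.0), 'q': array([ 0.944,  0.182,  1.608, -0.   ,  1.354, -0.206]), 'dq': array([ 0.   , -0.001, -0.   , -0.   , -0.   ,  0.   ]), 'joint_efforts': array([-0.0000e+00, -4.4485e+01, -3.5134e+01, -0.0000e+00,  9.0000e-03,
        0.0000e+00]), 'eef_pos': array([0.235, 0.524, 0.249]), 'eef_rot': array([-0.   ,  0.209,  0.978, -0.001]), 'wrist_force': array([-0.881, -0.3  , -0.289]), 'torque': array([-0.01 ,  0.023,  0.047]), 'grasp_force': np.float64(0.0), 'opening': np.float64(0.997)}
top [[429.00211583   0.         266.30751892]
 [  0.         429.00211583 194.65016264]
 [  0.           0.           1.        ]] [[ 3.000e-02 -9.780e-01  2.060e-01  2.860e-01]
 [-1.000e+00 -2.900e-02  8.000e-03  1.310e-01]
 [-1.000e-03 -2.060e-01 -9.780e-01  1.368e+00]
 [ 0.000e+00  0.000e+00  0.000e+00  1.000e+00]]
scene [[365.92790234   0.         249.94393949]
 [  0.         365.92790234 188.74459966]
 [  0.           0.           1.        ]] [[ 0.735 -0.53   0.424  0.111]
 [-0.679 -0.571  0.462 -0.37 ]
 [-0.003 -0.627 -0.779  0.908]
 [ 0.     0.     0.     1.   ]]
```

View pics/top0.png

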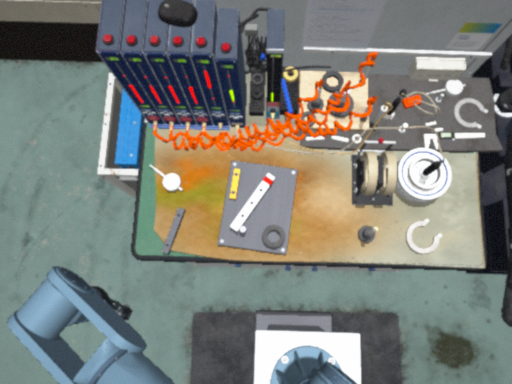

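View pics/scene0.png

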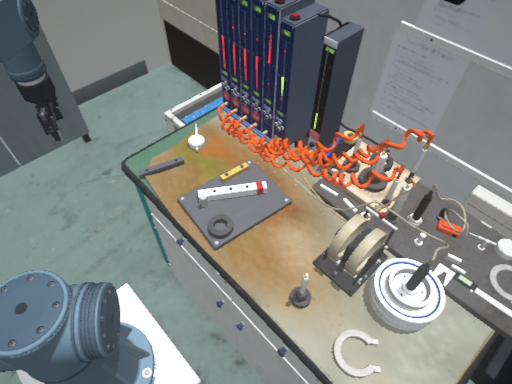

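```bash
cat > h.py <<'E'
import numpy as np, cv2
def ray(c,uv,z):
    uv=np.atleast_2d(uv).astype(float);K=c["camera_matrix"];T=c["extrinsics"]
    d=np.c_[uv,np.ones(len(uv))]@np.linalg.inv(K).T@T[:3,:3].T
    o=T[:3,3]; return o+d*((z-o[2])/d[:,2])[:,None]
def proj(c,P):
    T=np.linalg.inv(c["extrinsics"]);p=np.atleast_2d(P)@T[:3,:3].T+T[:3,3];q=p@c["camera_matrix"].T;return q[:,:2]/q[:,2:]
def big(m,win):
    w=np.zeros_like(m);x0,y0,x1,y1=win;w[y0:y1,x0:x1]=m[y0:y1,x0:x1]
    n,l,s,_=cv2.connectedComponentsWithStats(w);k=1+np.argmax(s[1:,4]);return (l==k).astype(np.uint8),s[k]
E
python3 - <<'E'
from h import *
for n,win in [("top",(205,150,310,262)),("scene",(170,150,300,255))]:
    c=dict(np.load(n+"0.npz"));im=c["color"];hsv=cv2.cvtColor(im,cv2.COLOR_RGB2HSV);H,S,V=cv2.split(hsv)
    def rect(m,z,nm):
        b,s=big(m.astype(np.uint8),win)
        ct=max(cv2.findContours(b,0,cv2.CHAIN_APPROX_NONE)[0],key=cv2.contourArea)[:,0]
        P=ray(c,ct,z)[:,:2]*1000
        r=cv2.minAreaRect(P.astype(np.float32));print(n,nm,s[4],np.round(r[0],1),np.round(r[1],1),round(r[2],1),np.round(cv2.boxPoints(r)).tolist())
    rect((H>18)&(H<32)&(S>150)&(V>150),.031,"rail")
    rect(((H<8)|(H>172))&(S>150)&(V>90),.043,"red")
    rect((S<40)&(V>185),.043,"white")
    rect((S<70)&(V<135),.015,"plate")
x=["top","scene"]
c=[dict(np.load(n+"0.npz"))["color"][:,:,::-1] for n in x]
a=cv2.resize(c[0][150:262,205:310],None,fx=5,fy=5,interpolation=cv2.INTER_NEAREST);cv2.imwrite("pics/topcrop.png",a)
E
```

```text
top rail 1025 [526.9 313.8] [ 69.  211.7] 84.1 [[418.0, 290.0], [629.0, 269.0], [636.0, 337.0], [425.0, 359.0]]
top red 34 [613.1 137.5] [28.1 11.7] 54.1 [[600.0, 130.0], [610.0, 123.0], [626.0, 146.0], [617.0, 152.0]]
top white 603 [526.6 187.7] [ 49.6 179.9] 58.9 [[437.0, 213.0], [591.0, 120.0], [616.0, 162.0], [462.0, 255.0]]
top plate 379 [435.9 116. ] [75.9 69.6] 1.7 [[397.0, 150.0], [399.0, 80.0], [475.0, 82.0], [473.0, 152.0]]Traceback (most recent call last):
  File "<stdin>", line 9, in <module>
  File "<stdin>", line 5, in rect
  File "h.py", line 10, in big
    n,l,s,_=cv2.connectedComponentsWithStats(w);k=1+np.argmax(s[1:,4]);return (l==k).astype(np.uint8),s[k]
                                                    ~~~~~~~~~^^^^^^^^^
    return _wrapfunc(a, 'argmax', axis=axis, out=out, **kwds)
    return bound(*args, **kwds)
ValueError: attempt to get argmax of an empty sequence
```

Run:
```python
from h import *
c=dict(np.load("top0.npz"));im=c["color"];hsv=cv2.cvtColor(im,cv2.COLOR_RGB2HSV)
cv2.imwrite("pics/topcrop.png",cv2.resize(im[150:262,205:310,::-1],None,fx=5,fy=5,interpolation=cv2.INTER_NEAREST))
s=dict(np.load("scene0.npz"))["color"];h2=cv2.cvtColor(s,cv2.COLOR_RGB2HSV)
for u,v in [(234,183),(232,190),(227,200),(260,230),(285,200),(210,215),(253,200),(236,228),(272,236)]: print(u,v,hsv[v,u])
for u,v in [(234,171),(225,215),(230,190),(262,188)]: print("s",u,v,h2[v,u])
```

```text
234 183 [ 28 155 254]
232 190 [ 24 133 244]
227 200 [117  15 150]
260 230 [120  18 155]
285 200 [118  19 157]
210 215 [ 20 166 177]
253 200 [  0   0 254]
236 228 [120   1 255]
272 236 [115  19 157]
s 234 171 [ 24 129 246]
s 225 215 [135   5 113]
s 230 190 [ 90   2 251]
s 262 188 [  1 174 177]
```

View pics/topcrop.png

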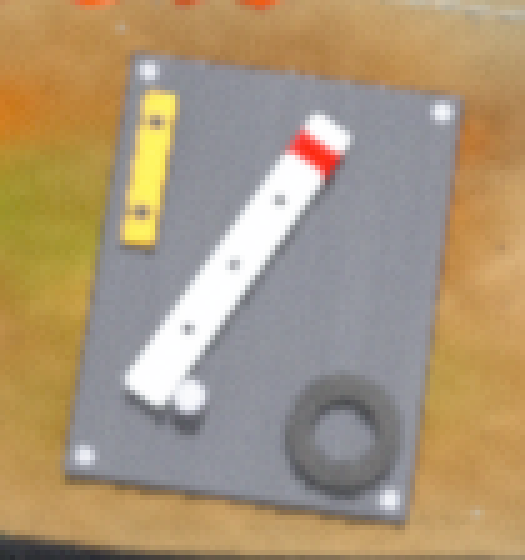

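```bash
cat >> h.py <<'E'
def rect(c,m,z,win):
    b,s=big(m.astype(np.uint8),win)
    ct=max(cv2.findContours(cv2.resize(b*255,None,fx=4,fy=4,interpolation=cv2.INTER_LINEAR)//128,0,1)[0],key=cv2.contourArea)[:,0]
    P=ray(c,(ct+.5)/4-.5,z)[:,:2]*1000
    r=cv2.minAreaRect(P.astype(np.float32));return np.array(r[0]),r[1],r[2],cv2.boxPoints(r)
def show(n,r):print(n,np.round(r[0],1),np.round(r[1],1),round(r[2],1),np.round(r[3]).tolist())
E
python3 - <<'E'
from h import *
c=dict(np.load("top0.npz"));H,S,V=cv2.split(cv2.cvtColor(c["color"],cv2.COLOR_RGB2HSV));w=(205,150,310,262)
show("rail",rect(c,(H>18)&(H<34)&(S>100)&(V>215),.031,(225,160,245,202)))
red=((H<8)|(H>172))&(S>120)&(V>90)
bar=((S<60)&(V>200))|red
bar[225:,240:]=0
show("bar",rect(c,bar,.043,w))
yl=(S>70)&~red&~((V>215)&(S>100)&(H<34)&(H>18))
p=rect(c,(S<60)|red,.015,(205,158,305,256)); show("plate",p)
hand=np.array([[134,53],[462,98],[405,522],[66,478]])/5+[205,150]-.5
P=ray(c,hand,.015)[:,:2]*1000;print("hand plate",P.round(1).tolist(),P.mean(0))
print("post top",ray(c,np.array([[188,398]])/5+[205,150]-.5,.055)*1000)
E
```

```text
rail [603.7 244.9] [ 23.1 102. ] 84.0 [[552.0, 239.0], [653.0, 228.0], [656.0, 251.0], [554.0, 262.0]]
bar [544.2 183.8] [ 34.7 214.9] 57.2 [[444.0, 228.0], [625.0, 111.0], [644.0, 140.0], [463.0, 257.0]]
plate [533.8 167.3] [220.5 283.7] 83.6 [[381.0, 74.0], [662.0, 42.0], [687.0, 261.0], [405.0, 293.0]]
hand plate [[684.1, 259.6], [659.9, 44.0], [383.9, 75.5], [405.0, 289.3]] [533.22113075 167.10006568]
post top [[452.77226205 212.18652743  55.        ]]
```

```bash
cat >> h.py <<'E'
from scipy.spatial.transform import Rotation as Ro
A=np.radians(-6.3);PX=np.array([np.cos(A),np.sin(A)]);PY=np.array([-PX[1],PX[0]]);PC=np.array([533.5,167.2])
def toplate(p):d=np.atleast_2d(p)[:,:2]-PC;return np.c_[d@PX,d@PY]
def toworld(q):q=np.atleast_2d(q);return PC+q[:,:1]*PX+q[:,1:]*PY
def tool(o):
    q=o["eef_rot"];return np.array(o["eef_pos"])*1000,Ro.from_quat([q[1],q[2],q[3],q[0]])
E
python3 - <<'E'
from h import *
from bench import readout
c=dict(np.load("top0.npz"))
f=lambda L,z:ray(c,np.array(L)/5+[205,150]-.5,z)*1000
h=toplate(f([[280,200],[234,264],[187,328]],.043));e=toplate(f([[335,125],[142,393.5]],.043))
print("holes",h.round(1),"ends",e.round(1))
d=e[0]-e[1];print("len",np.hypot(*d));d=h[0]-h[2];th=np.arctan2(d[1],d[0]);print("ang",np.degrees(th))
t=np.array([np.cos(th),np.sin(th)]);n=np.array([-t[1],t[0]]);mid=h.mean(0)
post=np.array([-85,35.]);print("post to centreline",(mid-post)@n)
P,R=tool(readout.get_obs());print(P,np.degrees(np.arctan2(*R.as_matrix()[[1,0],1])))
yaw=np.degrees(th)-6.3+90;print("bar normal world yaw",yaw)
tip=e[0]; org=tip-190*t;print("org",org)
print("post along bar from org",(post-org)@t)
# standoff target: s=160 from post along the bar, 14.5+ 18 clear beyond the -y side
s=165
q=post+24*n+s*t - n*(14+14.5+18)
w=toworld(q)[0];print("target plate",q,"world",w)
print("tool shift mm to z=200:",R.inv().apply([w[0]-P[0],w[1]-P[1],200-P[2]]).round(1))
E
```

```text
holes [[ 48.9  -1.9]
 [  4.1  20.9]
 [-40.3  44. ]] ends [[102.3 -29.6]
 [-85.   65.5]]
len 210.06717349600262
ang -27.214965102575228
post to centreline 28.36719187642951
[234.56963536 524.46439955 249.48465108] 65.89305504383901
bar normal world yaw 56.485034897424775
org [-66.6312889   57.25092497]
post along bar from org -6.159218439722139
target plate [ 51.4440674  -60.46866749] world [577.99790681 101.45132619]
tool shift mm to z=200: [-486.3 -245.8   49.7]
```

play_rows(xyz=[[-49, -25, 0], [-98, -49, 0], [-146, -74, 0], [-195, -98, 0], [-243, -123, 0], [-292, -148, 10], [-341, -172, 20], [-390, -197, 30], [-438, -222, 40], [-486, -246, 50]], rot=[[0, 0, 0.02], [0, 0, 0.04], [0, 0, 0.06], [0, 0, 0.08], [0, 0, 0.1], [0, 0, 0.12], [0, 0, 0.14], [0, 0, 0.164], [0, 0, 0.164], [0, 0, 0.164]], grip=[0, 0, 0, 0, 0, 0, 0, 0, 0, 0])

```text
time_s: 1.35
eef_pos: [0.5787, 0.1002, 0.1996]
eef_rot: [-0.0, 0.288, 0.958, -0.0]
wrist_force: [0.0, -0.2, 0.2]
opening: -0.001
grasp_force: 0.0
```

Run:
```python
from h import *
from bench import readout,vision
o=readout.get_obs();P,R=tool(o);print(P.round(1),R.as_matrix().round(3),o["opening"],o["time_s"],o["wrist_force"])
print("plate",toplate(P))
w=vision.camera("wrist");cv2.imwrite("pics/w1.png",w["color"][:,:,::-1]);print(w["camera_matrix"],w["hand_eye"].round(3))
```

```text
[578.7 100.2 199.6] [[-0.834  0.552 -0.001]
 [ 0.552  0.834  0.   ]
 [ 0.001 -0.    -1.   ]] -0.0009365635957540966 1.35 [ 0.00619981 -0.24308944  0.21734607]
plate [[ 52.23748478 -61.62628526]]
[[297.31863964   0.         256.77408839]
 [  0.         297.31863964 191.41390499]
 [  0.           0.           1.        ]] [[-0.    -0.963 -0.268  0.067]
 [ 1.    -0.     0.     0.001]
 [-0.    -0.268  0.963 -0.123]
 [ 0.     0.     0.     1.   ]]
```

View pics/w1.png

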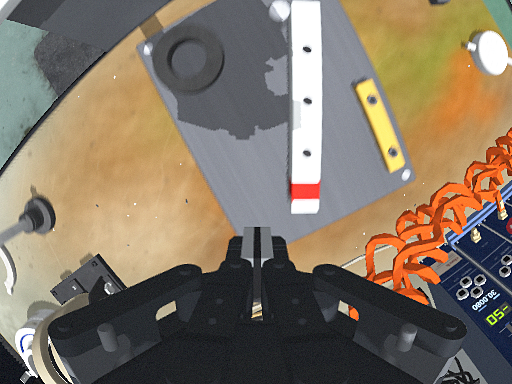

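play_rows(xyz=[[0, 0, 25], [0, 0, 55], [0, 0, 85], [0, 0, 110], [0, 0, 130], [0, 0, 145], [0, 0, 152], [0, 0, 157], [0, 0, 157], [0, 0, 157]], rot=[[0, 0, 0], [0, 0, 0], [0, 0, 0], [0, 0, 0], [0, 0, 0], [0, 0, 0], [0, 0, 0], [0, 0, 0], [0, 0, 0], [0, 0, 0]], grip=[0, 0, 0, 0, 0, 0, 0, 0, 0, 0])

```text
time_s: 2.65
eef_pos: [0.5785, 0.1018, 0.0439]
eef_rot: [0.001, 0.288, 0.958, 0.0]
wrist_force: [-0.4, 0.0, -0.1]
opening: -0.003
grasp_force: 0.0
```

Run:
```python
from h import *
from bench import readout,vision
o=readout.get_obs();P,R=tool(o);print(P.round(1),o["wrist_force"],toplate(P))
w=vision.camera("wrist")["color"];s=vision.camera("scene")["color"]
cv2.imwrite("pics/m2.png",np.hstack([cv2.resize(w[0:384,130:400],(422,600)),cv2.resize(s[140:260,170:300],(378,600))[:, :]])[:,:,::-1])
q=toplate(P)[0];post=np.array([-85,35.])
r=np.hypot(*(q-post));print("r",r,"ang",np.degrees(np.arctan2(*(q-post)[::-1])))
# arc about the post, in tool axes now, mm; world yaw +a = tool rz -a
Pp=toworld(post)[0]
for a in np.arange(3,40,3):
    d=Ro.from_euler("z",a,degrees=True).apply([*(P[:2]-Pp),0])[:2]+Pp-P[:2]
    print(a,R.inv().apply([*d,0]).round(1)[:2],"rz",-np.radians(a).round(3),"plate",toplate(P[:2]+d).round(1))
```

```text
[578.5 101.8  43.9] [-0.36402834  0.04459665 -0.13422244] [[ 51.90892168 -60.08491269]]
r 166.68891222335287 ang -34.780449295327024
3 [-0.9  8.7] rz -0.052 plate [[ 56.7 -52.8]]
6 [-1.4 17.4] rz -0.105 plate [[ 61.1 -45.3]]
9 [-1.4 26.1] rz -0.157 plate [[ 65.1 -37.5]]
12 [-1.  34.8] rz -0.209 plate [[ 68.7 -29.5]]
15 [-0.1 43.5] rz -0.262 plate [[ 71.9 -21.4]]
18 [ 1.3 52.1] rz -0.314 plate [[ 74.6 -13.1]]
21 [ 3.1 60.7] rz -0.367 plate [[76.9 -4.7]]
24 [ 5.3 69.1] rz -0.419 plate [[78.7  3.8]]
27 [ 8.  77.4] rz -0.471 plate [[80.2 12.4]]
30 [11.2 85.6] rz -0.524 plate [[81.1 21.1]]
33 [14.7 93.5] rz -0.576 plate [[81.6 29.8]]
36 [ 18.6 101.3] rz -0.628 plate [[81.7 38.5]]
39 [ 23.  108.9] rz -0.681 plate [[81.2 47.3]]
```

View pics/m2.png

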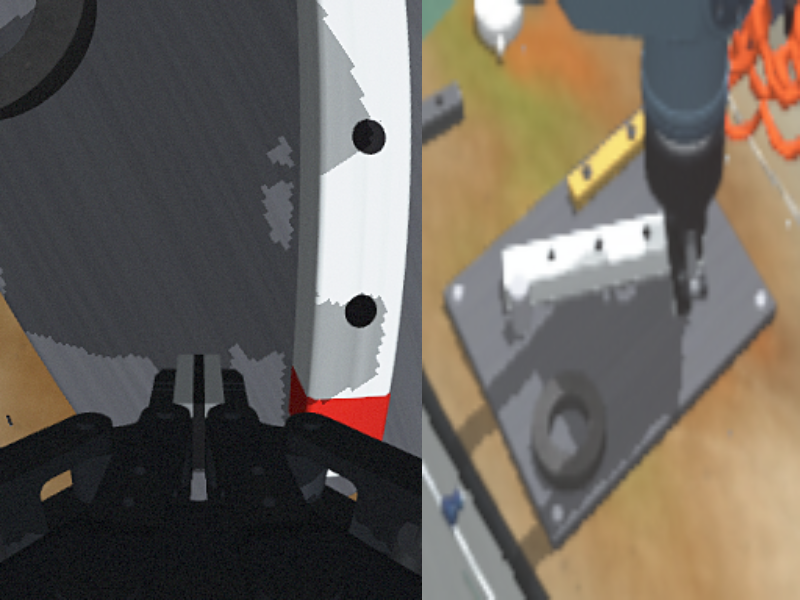

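play_rows(xyz=[[-0.5, 5, 0], [-0.9, 10, 0], [-1.3, 15, 0], [-1.4, 19, 0], [-1.4, 23, 0], [-1.4, 27, 0], [-1.2, 31, 0], [-1, 35, 0], [-0.6, 39, 0], [-0.1, 43.5, 0]], rot=[[0, 0, -0.03], [0, 0, -0.06], [0, 0, -0.09], [0, 0, -0.115], [0, 0, -0.14], [0, 0, -0.162], [0, 0, -0.187], [0, 0, -0.211], [0, 0, -0.235], [0, 0, -0.262]], grip=[0, 0, 0, 0, 0, 0, 0, 0, 0, 0])

```text
time_s: 4.0
eef_pos: [0.6022, 0.1382, 0.0433]
eef_rot: [-0.0, 0.16, 0.987, -0.0]
wrist_force: [-0.2, -0.7, -0.7]
opening: 0.001
grasp_force: 0.7
```

Run:
```python
from h import *
from bench import readout,vision
o=readout.get_obs();P,R=tool(o);print(P.round(1),o["wrist_force"],o["time_s"],toplate(P))
w=vision.camera("wrist")["color"];t=vision.camera("top")["color"]
cv2.imwrite("pics/m3.png",np.hstack([cv2.resize(w[0:384,130:400],(422,600)),cv2.resize(t[155:260,215:302],(378,456)) if 0 else cv2.resize(t[155:260,215:281],(378,600))])[:,:,::-1])
q=toplate(P)[0];post=np.array([-85,35.]);Pp=toworld(post)[0]
for a in np.arange(2,24,2):
    d=Ro.from_euler("z",a,degrees=True).apply([*(P[:2]-Pp),0])[:2]+Pp-P[:2]
    print(a,R.inv().apply([*d,0]).round(1)[:2],"rz",-np.radians(a).round(3),"plate",toplate(P[:2]+d).round(1))
print("tool y yaw in plate",np.degrees(np.arctan2(*R.as_matrix()[[1,0],1]))+6.3)
```

```text
[602.2 138.2  43.3] [-0.18162493 -0.68440359 -0.70256985] 4.0 [[ 71.4466297  -21.26078198]]
2 [-0.7  5.8] rz -0.035 plate [[ 73.3 -15.8]]
4 [-1.1 11.5] rz -0.07 plate [[ 75.  -10.2]]
6 [-1.4 17.3] rz -0.105 plate [[76.5 -4.6]]
8 [-1.5 23.1] rz -0.14 plate [[77.8  1.1]]
10 [-1.4 28.9] rz -0.175 plate [[78.8  6.8]]
12 [-1.  34.7] rz -0.209 plate [[79.7 12.5]]
14 [-0.5 40.5] rz -0.244 plate [[80.4 18.3]]
16 [ 0.3 46.3] rz -0.279 plate [[80.9 24. ]]
18 [ 1.2 52. ] rz -0.314 plate [[81.2 29.8]]
20 [ 2.3 57.7] rz -0.349 plate [[81.3 35.6]]
22 [ 3.7 63.3] rz -0.384 plate [[81.1 41.4]]
tool y yaw in plate 77.90103234935233
```

View pics/m3.png

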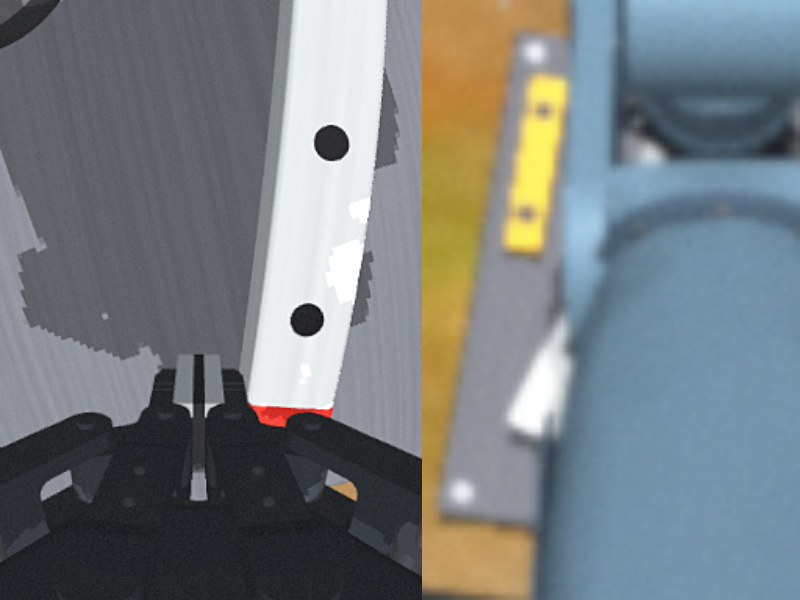

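play_rows(xyz=[[-0.4, 3.5, 0], [-0.7, 7, 0], [-1, 10.5, 0], [-1.2, 14, 0], [-1.4, 17.5, 0], [-1.5, 21, 0], [-1.5, 24.5, 0], [-1.4, 28, 0], [-1.3, 31.5, 0], [-1, 35, 0]], rot=[[0, 0, -0.01], [0, 0, -0.02], [0, 0, -0.03], [0, 0, -0.04], [0, 0, -0.05], [0, 0, -0.06], [0, 0, -0.075], [0, 0, -0.09], [0, 0, -0.105], [0, 0, -0.12]], grip=[0, 0, 0, 0, 0, 0, 0, 0, 0, 0])

```text
time_s: 5.35
eef_pos: [0.6142, 0.1711, 0.0433]
eef_rot: [0.0, 0.101, 0.995, 0.0]
wrist_force: [0.1, -0.9, -0.4]
opening: -0.002
grasp_force: 0.6
```

Run:
```python
from h import *
from bench import readout,vision
o=readout.get_obs();P,R=tool(o);print(P.round(1),o["wrist_force"],o["time_s"],toplate(P))
w=vision.camera("wrist")["color"];t=vision.camera("scene")["color"]
cv2.imwrite("pics/m4.png",np.hstack([cv2.resize(w,(480,360)),cv2.resize(t[140:260,170:277],(320,360))])[:,:,::-1])
print("tool y yaw in plate",np.degrees(np.arctan2(*R.as_matrix()[[1,0],1]))+6.3)
t=np.degrees(0)
print("unit plate y in tool",R.inv().apply([*PY,0]).round(3),"plate x",R.inv().apply([*PX,0]).round(3))
```

```text
[614.2 171.1  43.3] [ 0.08838517 -0.94232972 -0.37703487] 5.35 [[79.82327873 12.76814294]]
tool y yaw in plate 84.73982957157556
unit plate y in tool [0.092 0.996 0.   ] plate x [-0.996  0.092  0.   ]
```

View pics/m4.png

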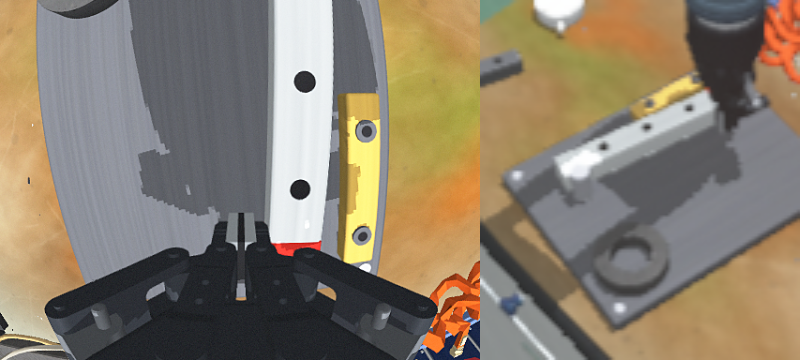

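play_rows(xyz=[[0, 1, 0], [0.1, 2.5, 0], [0.3, 4, 0], [0.4, 5.5, 0], [0.6, 7, 0], [0.7, 8.5, 0], [0.9, 10, 0], [1, 11, 0], [1.1, 12, 0], [1.1, 12, 0]], rot=[[0, 0, -0.01], [0, 0, -0.02], [0, 0, -0.03], [0, 0, -0.04], [0, 0, -0.05], [0, 0, -0.06], [0, 0, -0.07], [0, 0, -0.08], [0, 0, -0.09], [0, 0, -0.09]], grip=[0, 0, 0, 0, 0, 0, 0, 0, 0, 0])

```text
time_s: 6.7
eef_pos: [0.6154, 0.183, 0.0433]
eef_rot: [-0.0, 0.056, 0.998, 0.0]
wrist_force: [1.0, -1.3, -0.1]
opening: 0.001
grasp_force: 0.4
```

```bash
cat >> h.py <<'E'
def wray(w,P,R,uv,z):
    K=w["camera_matrix"];v=(np.atleast_2d(uv)-K[:2,2])/K[0,0];r=np.hypot(*v.T)[:,None]
    d=np.c_[v/r*np.sin(r),np.cos(r)]@w["hand_eye"][:3,:3].T
    d=R.apply(d);o=P+R.apply(w["hand_eye"][:3,3]*1000);return o+d*((z-o[2])/d[:,2])[:,None]
E
python3 - <<'E'
from h import *
from bench import readout,vision
o=readout.get_obs();P,R=tool(o);print(P.round(1),o["wrist_force"],o["time_s"],toplate(P))
w=vision.camera("wrist");np.savez("w5.npz",P=P,q=R.as_quat(),**w)
cv2.imwrite("pics/m5.png",cv2.resize(w["color"][0:288,200:500],None,fx=2,fy=2)[:,:,::-1])
H,S,V=cv2.split(cv2.cvtColor(w["color"],cv2.COLOR_RGB2HSV))
m=((H>18)&(H<34)&(S>90)&(V>200)).astype(np.uint8)
for v in range(20,260,30):
  print(v,[(u,*w["color"][v,u]//10) for u in range(270,420,10)][:0])
E
```

```text
[615.4 183.   43.3] [ 1.0173741  -1.27727343 -0.08767038] 6.7 [[79.68724961 24.70185603]]
20 []
50 []
80 []
110 []
140 []
170 []
200 []
230 []
```

View pics/m5.png

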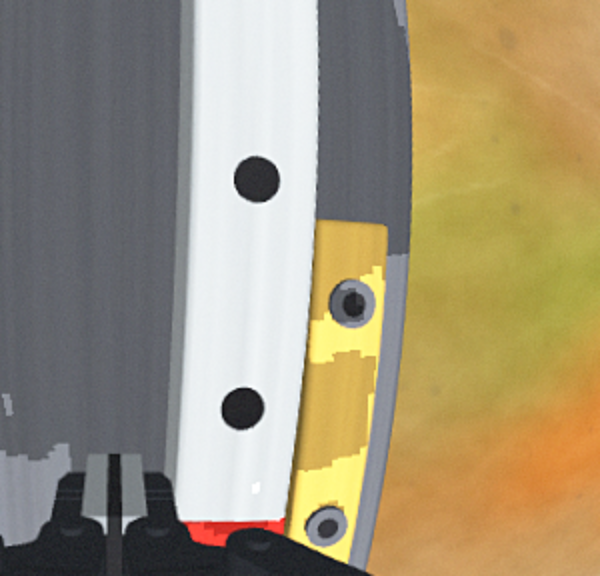

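Run:
```python
from h import *
d=dict(np.load("w5.npz"));P=d["P"];R=Ro.from_quat(d["q"])
f=lambda L,z:toplate(wray(d,P,R,np.array(L)/2+[200,0],z)).round(1)
print("holes",f([[257,179],[242,409]],43.),"right edge",f([[318,150],[313,280],[300,420]],43.),"left",f([[192,150],[184,280],[179,420]],43.))
print("rail screws",f([[352,303],[326,525]],31.),"rail right edge",f([[387,240],[372,390]],31.))
print("finger edge",f([[172,500]],43.))
```

```text
holes [[ 3.5 55. ]
 [53.5 53.6]] right edge [[-3.7 68.5]
 [24.5 68.1]
 [56.3 67.4]] left [[-2.1 41.3]
 [25.2 39.8]
 [55.9 39.5]]
rail screws [[30.8 82.8]
 [90.9 82.6]] rail right edge [[15.  91.4]
 [52.8 90.6]]
finger edge [[75.6 38.6]]
```

play_rows(xyz=[[0, 1, 0], [0, 2, 0], [0, 3, 0], [0, 4, 0], [0, 4.5, 0], [0, 4.5, 0], [0, 2, 0], [0, -5, 0], [0, -15, 0], [0, -25, 0]], rot=[[0, 0, 0], [0, 0, 0], [0, 0, 0], [0, 0, 0], [0, 0, 0], [0, 0, 0], [0, 0, 0], [0, 0, 0], [0, 0, 0], [0, 0, 0]], grip=[0, 0, 0, 0, 0, 0, 0, 0, 0, 0])

```text
time_s: 8.0
eef_pos: [0.6126, 0.1571, 0.0433]
eef_rot: [-0.0, 0.056, 0.998, -0.0]
wrist_force: [-0.1, 0.3, -0.0]
opening: 0.002
grasp_force: 0.0
```

play_rows(xyz=[[0, 0, -10], [0, 0, -25], [0, 0, -45], [0, 0, -65], [0, 0, -85], [0, 0, -105], [0, 0, -120], [0, 0, -130], [0, 0, -130], [0, 0, -130]], rot=[[0, 0, 0], [0, 0, 0], [0, 0, 0], [0, 0, 0], [0, 0, 0], [0, 0, 0], [0, 0, 0], [0, 0, 0], [0, 0, 0], [0, 0, 0]], grip=[0, 0, 0, 0, 0, 0, 0, 0, 0, 0])

```text
time_s: 9.25
eef_pos: [0.6122, 0.1579, 0.1724]
eef_rot: [-0.001, 0.056, 0.998, -0.0]
wrist_force: [-0.5, 0.3, 0.2]
opening: 0.001
grasp_force: 0.0
```

Run:
```python
from h import *
from bench import readout,vision
o=readout.get_obs();P,R=tool(o);print(P.round(1),o["wrist_force"],o["time_s"],toplate(P))
w=vision.camera("wrist");np.savez("w6.npz",P=P,q=R.as_quat(),**w)
cv2.imwrite("pics/m6.png",cv2.resize(w["color"][0:288,200:500],None,fx=2,fy=2)[:,:,::-1])
```

```text
[612.2 157.9 172.4] [-0.48103136  0.25440097  0.19364869] 9.25 [[79.20125545 -0.56368264]]
```

View pics/m6.png

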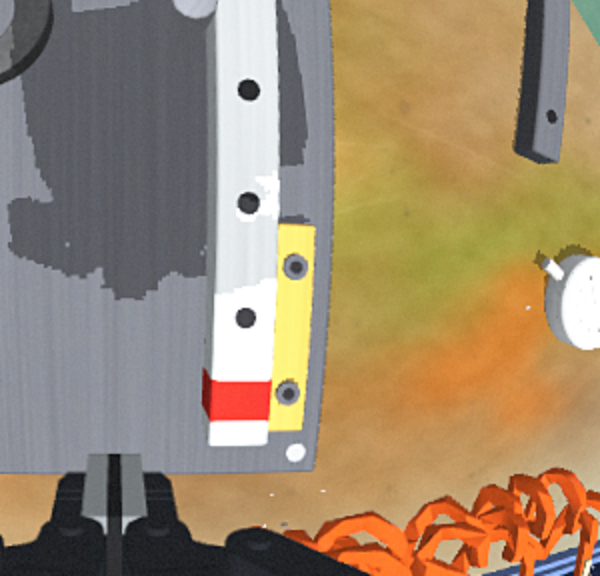

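The bar lies along the rail: its holes are at (249,90), (249,203) and (245,318), the rail screws at (296,267) and (287,392), and the tip at about (239,443). I'll check the numbers.

Run:
```python
from h import *
d=dict(np.load("w6.npz"));P=d["P"];R=Ro.from_quat(d["q"])
f=lambda L,z:toplate(wray(d,P,R,np.array(L)/2+[200,0],z)).round(1)
print("holes",f([[249,90],[249,203],[245,318]],43.),"tip",f([[239,443]],43.))
print("rail screws",f([[296,267],[287,392]],31.),"post",f([[195,-2]],55.))
```

```text
holes [[-46.5  57.7]
 [  3.4  57.5]
 [ 53.4  57.1]] tip [[111.7  57.5]]
rail screws [[31.2 83.2]
 [90.7 82.4]] post [[-83.6  33.4]]
```

```bash
python3 -c "
from bench import ctrl
print(ctrl.hand_in())"
```

```text
the job is handed in; nothing more can be done
None
```

The bar was swung round the post and now lies flat along the brass rail, parallel to within about 1°, with its tip at y ≈ 59 mm and its plain end still at the post; I handed it in at about 9 s with the arm clear, and no verdict came back.

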